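# Close the hole template into the strap-punching jig

## Task

Fit the aluminium hole template into the strap-punching jig: hook its plain edge (the one farther from the wooden grip) under the jig's steel lip, swing it down, and feel for the place where the two ribs under it drop into the two grooves of the bed, so that it lies flat and fully home. Do not force it against the jig, leave the other things on the bench where they are, and let go at the end.

Things in the scene. Friction and masses are not known exactly. Their poses are not given: they have to be found in the camera images.
- grip (a point): Centre (half-way up) of the template's wooden grip block, 16 (x) by 44 (y) by 32 mm tall. Template: one rigid piece, 0.2 to 0.42 kg: aluminium plate 120 (x) by 90 (y) by 5 mm under the block, ribs below it. From this point: plate top 16 mm down, plate underside 21 mm, rib undersides (bench) 25 mm; plain edge (goes under the lip) 85 mm along -x; other edge 35 mm along +x; sides 45 mm off in y. z up out of the plate.
- plain_edge (a point): Middle of the lower corner of the template's plain edge (on the plate's underside, 4 mm above the bench at the start). Axes as for the grip. Two straight ribs under the plate run along y, each 8 mm wide (x), 4 mm high, 80 mm long, centred 35 and 95 mm from this edge along +x; the template stands on them.
- jig: Strap-punching jig, fixed: grey base 200 (x) by 122 (y) by 12 mm, origin at the centre of its underside on the bench; x from the lip end to the low front wall, z up. The steel bed on it is clamped from 9 mm toward -x to 9 mm toward +x of its middle setting: different each time, not in this pose, to be felt (or seen). Bed floor 22 mm above the bench; lip, stop, rails, wall and grooves all go with the bed; it does not yield.
- stop_mid (a point): Where, with the bed in its middle setting, the stop face deep under the lip meets the bed floor (jig x = -69 mm, 22 mm up); the true stop is up to 9 mm either way along jig x. The lip reaches 17 mm past the stop toward +x; underside 33 mm, top 38 mm above the bench, 112 mm long in y: an 11 mm high slot that takes the 5 mm plate right to the stop at up to about 15 degrees of tilt. Home is 9 mm short of the stop.
- wall_mid (a point): Foot of the front wall's inner face, bed in its middle setting (jig x = +63 mm, 22 mm up); wall and side rails 29 mm above the bench; rails leave 2.5 mm each side of the plate. Stop to wall is 132 mm for the 120 mm plate. Two grooves across the bed, 12 mm wide, 5 mm deep, centred 44 and 104 mm from the stop, take the 8 mm ribs; until both are in line (within 2 mm) the plate rides 4 mm high on the floor.
- home_mid (a point): Where the grip's centre lies when the template is home and the bed is in its middle setting (jig x = +25, y = 0 mm, 43 mm above the bench, plate underside on the bed floor). The true place is up to 9 mm either way along jig x: with the plain edge touching the stop the template is 9 mm too far toward -x; with the other edge touching the front wall it is 3 mm too far toward +x.
- awl: Bystander: hand tool with a handle, 140 mm long, lying on the mat near the middle of the bench; leave alone.
- tin: Bystander: round aluminium wax tin, 62 mm across, 26 mm high, origin at the centre of its underside; leave alone.
- mallet: Bystander: hammer 240 mm long lying at the left; leave alone.
- spool: Bystander: wooden spool 44 mm across, 50 mm high, standing behind; leave alone.
- jar: Bystander: closed glass jar 60 mm across, 75 mm high, at the right behind; leave alone.
- small_template: Bystander: small two-hole aluminium plate 70 by 35 by 5 mm without a grip, at the right; leave alone.
- sanding_block: Bystander: cork block 90 by 50 by 35 mm at the right; leave alone.
Mind the look-alikes: they are no part of the job. What is shaped like the part that bears grip but purple or turquoise is not meant.

How it is judged:
At the end, for the whole second after the job is handed in: Template home in the bed, plain edge under the lip, ribs in the grooves: level within 0.035 rad, square within 0.08 rad, grip centre 40 to 45.2 mm above the jig underside, y within 5 mm of its centre line, x = 12.5 to 37.5 mm in its frame; let go (x of grip in the frame of jig between 0.0125 and 0.0375 m and y of grip in the frame of jig between -0.005 and 0.005 m and z of grip in the frame of jig between 0.04 and 0.0452 m and angle between grip's own z axis and vertical below 0.035 rad and angle between the x axis of grip and the x axis of jig, either way round below 0.08 rad); the robot touches nothing.
It fails at once if the template is forced against the jig with more than 35 N (contact force between template and jig above 35 N).
It fails at once if the fingers or arm press on the jig itself with more than 35 N (contact force between any of the fingers, the arm and jig above 35 N).
It fails at once if a bystander is moved by more than 30 mm (distance of any of awl, tin, mallet, spool, jar, small_template, sanding_block from where it was at the start of the episode above 0.03 m).
It also fails if it takes over 48 s, if anything falls off the work surface, if the arm or the gripper's body presses on something with over 40 N, if the wrist force passes 120 N, or if a joint passes its speed limit or range.

## Robot

A 6-joint arm with a two-finger parallel gripper is mounted at the origin on the work surface. World frame = base frame: x ahead of the robot, y to its left, z up, the work surface at z = 0. Lengths are in m, angles in rad, forces in N, time in s.
With the tool pointing down it reaches from about 0.275 to 0.725 m from the base axis. Payload 15.9 kg.
Tool frame: the origin (TCP) lies midway between the tips of the shut fingers; the grasp point (between the pads) lies 19 mm behind it; z points along the fingers, y is the direction in which the jaws open and shut (so a half turn about z gives the same grasp; the last joint's range is limited). The gripper opens to 85 mm and grips with 20 to 120 N. Pads are 22 mm wide; open, the fingers measure 114 mm over their backs; the gripper's body (76 mm by 85 mm) begins 54 mm behind the grasp point. The pads swing forward as they close: fully open they stand 13 mm farther back than shut.
Start: joints at [1.197, 0.213, -0.034, 1.323, 0, 1.571], TCP at [0.183, 0.465, 0.231] pointing down, gripper open.
Joint ranges: [-2.98, 2.98], [-0.74, 1.72], [-1.14, 1.35], [-2.1, 2.04], [-1.57, 1.44], [-3.14, 3.14]. Speed limits (rad/s): [1.89, 1.89, 2.39, 2.57, 3.14, 3.14].

## Interface

Orientations are given as a rotation vector (axis times angle).
In Python, from workcell import ctrl gives the robot as it stands. The module is installed in compiled form; this text tells all that it offers.
- The arm moves only by the tool servo_tool, never from a script. Its argument "rows" is text: rows parted by semicolons, each of 7 numbers parted by spaces: the shift along the tool's x, y, z in units of 25 mm (1.0 is 25 mm), then the turn, a rotation vector about the tool's x, y, z in units of 6 degrees (1.0 is 6 degrees), then the finger opening in mm, from 0 to 85.4. In form: tx ty tz rx ry rz hand; .... A call has 1 to 12 rows; each row shifts and turns the commanded pose from where the row before left it, along the tool's axes as they then stand; what a row does not reach is not made up. A row lasts 1/12 s, in which the tool goes at most 41.7 mm and 7.16 degrees, less where a joint would pass 70% of its speed; a pose out of reach is approached as far as the arm can. A call is refused whole if a number of a shift passes 1 or a number of a turn 1, either way. A call with a gripper value outside its range is refused whole. The fingers move at their own pace and stop on an object; "force" is the grip in N (left out, the last holds). Time passes only in rows, so rows that do not move let the fingers close. It gives the time, the measured TCP pose, the force and the opening at its end, in the units of the state.
- ctrl.observe(): the state, without advancing time (a new reading comes with each control period).
- ctrl.read_camera(name): name is "side" or "top"; returns the picture (400x640x3 uint8, red, green, blue); there is no depth.
- ctrl.camera_model(name): a dict with "fx", "fy", "cx", "cy" (pixels), "k1" (the pictures are not rectified: a ray, as slopes to the right and down, at radius r is drawn at 1 + k1 r^2 times it, then the intrinsics apply), "rvec" (rotation vector, rad) and "tvec" (3), from world to camera coordinates, as OpenCV has them. Camera axes: x right, y down, z forward; pixel columns grow to the right and rows downward; lengths in m; the calibration is good to about 2 mm. A picture is of the moment at which its call begins. camera_model takes no time and is no camera call.
- ctrl.finish_job(): hands the job in, once; it reports no verdict.
Trained networks look in the newest picture that a camera, given by its name, has taken for a name from the list of things; names that differ only in an ending like _2 or _b are one class to them, and where a whole thing is asked for, a point or a joint stands for the part that bears it (a point fixed in the world has none). Each returns a list of dicts, best first, with "confidence" (0 to 1); they miss things now and then, are a little off and sometimes report something else, mostly with a low value. They report only what shows in the picture. A call takes as long as a camera call. They do not tell look-alikes from the thing itself.
- ctrl.search_frame(camera, label): "location" ([x, y, z] in m, in the coordinates of the camera as it stood for that picture, good to about 4 mm: the middle of the surface that is visible of it).
- ctrl.place_of(camera, label): "location" ([x, y, z] in m, in the coordinates of the camera as it stood for that picture, good to about 4 mm: a listed point, or the origin of a listed thing).
The state is a dict: "time_s": time; "joint_pos": joint angles; "joint_velocities": joint speeds; "tau": joint torques, N m; "position": TCP position; "orientation": TCP orientation; "contact_force": force on the tool from outside, world axes, zero at the start; "wrist_torque": the same for the moment, N m; "width": opening from 0.0 (shut) to 1.0 (fully open).
Only numpy, scipy, OpenCV 4.12 (cv2) and the standard library are available. Lean on these libraries where they do the work, as an engineer would, in place of code of your own. Each camera call takes 0.05 s, during which the arm holds its last target.

## Working session

There is one attempt and no reset: what is moved stays moved. The work goes in short steps, Python scripts to look and compute and a tool call to move; the robot and the scene stay as the last step left them, time stands still between calls to the robot, and variables do not carry over. Pictures are saved under pics/ and viewed, and the job is handed in when it is done.

Besides the shell and the picture viewer there is one more tool, called after "Emit:" by a JSON object that holds its "name" and its "arguments", one argument or row to a line. servo_tool: Moves the arm, as the interface text tells. Its arguments: {"type":"object","properties":{"rows":{"type":"string"},"force":{"type":"number"}},"required":["rows"]}

```bash
mkdir -p pics; cat > h.py <<'E'
import numpy as np, cv2
from workcell import ctrl
from scipy.spatial.transform import Rotation as R
def save(cam,name):
    im=ctrl.read_camera(cam); cv2.imwrite(f'pics/{name}.png',im[:,:,::-1]); return im
def toworld(cam,p):
    m=ctrl.camera_model(cam); r=R.from_rotvec(np.ravel(m['rvec'])); return r.inv().apply(np.array(p)-np.ravel(m['tvec']))
def proj(cam,P):
    m=ctrl.camera_model(cam); r=R.from_rotvec(np.ravel(m['rvec']))
    c=r.apply(np.atleast_2d(P))+np.ravel(m['tvec']); s=c[:,:2]/c[:,2:]
    s=s*(1+m['k1']*(s**2).sum(1,keepdims=True))
    return s*[m['fx'],m['fy']]+[m['cx'],m['cy']]
def ray(cam,u,v):
    m=ctrl.camera_model(cam); r=R.from_rotvec(np.ravel(m['rvec']))
    d=np.array([(u-m['cx'])/m['fx'],(v-m['cy'])/m['fy']]); s=d.copy()
    for _ in range(20): s=d/(1+m['k1']*(s@s))
    return r.inv().apply(-np.ravel(m['tvec'])), r.inv().apply([s[0],s[1],1])
def onplane(cam,u,v,z):
    o,d=ray(cam,u,v); return o+d*(z-o[2])/d[2]
E
python3 - <<'E'
from h import *
for c in('top','side'):
    save(c,c+'0'); m=ctrl.camera_model(c); print(c,m, toworld(c,[0,0,0]))
    for l in('grip','plain_edge','jig','stop_mid','wall_mid','home_mid'):
        for f in (ctrl.place_of,):
            for d in f(c,l)[:3]: print(l,round(d['confidence'],2),toworld(c,d['location']).round(4))
print(ctrl.observe())
E
```

```text
top {'fx': 510.3377432692037, 'fy': 510.3377432692037, 'cx': 316.72707699981595, 'cy': 192.6183796012277, 'k1': 0.056018393571226295, 'rvec': array([ 2.18402707, -2.03119182,  0.21858674]), 'tvec': array([0.02582714, 0.59395339, 1.64429037])} [0.23491597 0.04973793 1.73190043]
grip 0.98 [0.3712 0.5415 0.0262]
grip 0.94 [0.3584 0.1623 0.0252]
grip 0.62 [0.5925 0.1663 0.0263]
plain_edge 0.97 [0.5106 0.1707 0.0032]
plain_edge 0.84 [0.4585 0.5318 0.0061]
plain_edge 0.64 [0.4313 0.1243 0.0025]
jig 0.8 [ 0.5093 -0.1868 -0.0021]
jig 0.59 [ 0.5918 -0.3842  0.0048]
stop_mid 0.81 [ 0.438  -0.1744  0.0214]
wall_mid 0.89 [ 0.5673 -0.1895  0.0222]
home_mid 0.92 [ 0.53   -0.1854  0.0411]
side {'fx': 505.1197081021878, 'fy': 505.1197081021878, 'cx': 317.7172217260405, 'cy': 200.90611518389997, 'k1': -0.11471072121600857, 'rvec': array([ 2.07138515, -0.34909788,  0.23721185]), 'tvec': array([-0.51068306,  0.171072  ,  1.2187824 ])} [ 0.1297854  -1.08117898  0.76792   ]
grip 0.89 [0.5911 0.1711 0.0242]
grip 0.8 [0.3562 0.1574 0.0237]
grip 0.77 [0.3717 0.5409 0.0236]
plain_edge 0.98 [0.5056 0.1751 0.0
[... 293 characters left out ...]
 0.5297 -0.1871  0.0399]
{'time_s': 0.7, 'joint_pos': array([ 1.19700478e+00,  2.12876679e-01, -3.44328185e-02,  1.32348902e+00,
        2.84965334e-05,  1.57078993e+00]), 'joint_velocities': array([-0.00084156, -0.00088072,  0.00099331, -0.00130958, -0.00031656,
        0.00123554]), 'tau': array([-1.81655672e-03, -6.85834551e+01,  4.87269616e+01,  1.21773228e-03,
       -2.55983787e-04,  2.26134652e-06]), 'position': array([0.18255629, 0.46545453, 0.23130446]), 'orientation': array([-5.83723011e-01, -3.08685817e+00, -4.94326013e-06]), 'contact_force': array([ 0.87462225, -0.58009486, -0.56222909]), 'wrist_torque': array([-0.01940421, -0.02759726, -0.00678393]), 'width': 0.9986263763724396}
```

```bash
ls pics
```

```text
side0.png
top0.png
```

View pics/top0.png

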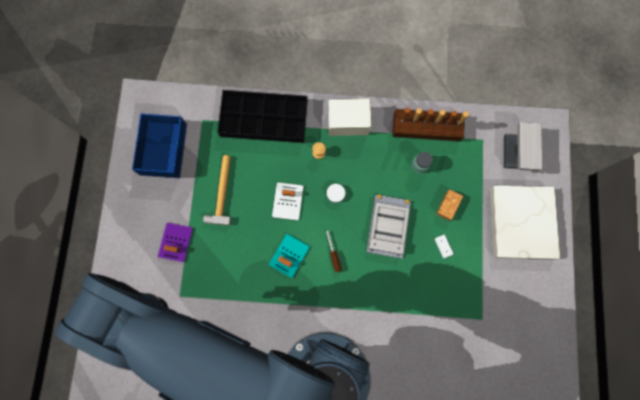

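View pics/side0.png

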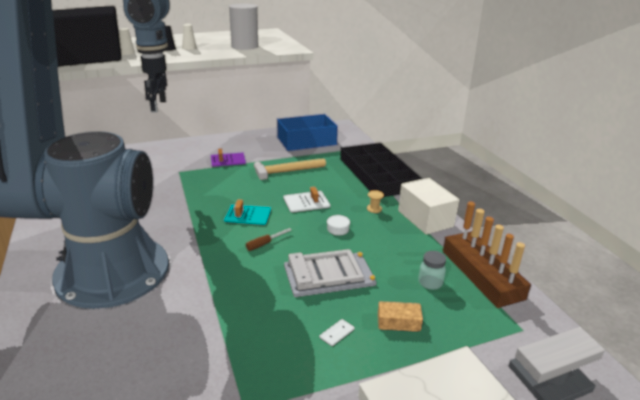

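The top view shows the silver template at px (288,200), jig at (388,225), with the lip end towards the robot (row ~250). The purple and turquoise plates are look-alikes. Next I refine with upscaled crops.

```bash
python3 - <<'E'
from h import *
ims={c:np.mean([ctrl.read_camera(c).astype(float) for _ in range(4)],0) for c in('top','side')}
for c in ims: np.save(c+'.npy',ims[c])
def crop(c,x,y,w,h,s,n): cv2.imwrite(f'pics/{n}.png',cv2.resize(ims[c][y:y+h,x:x+w,::-1].astype(np.uint8),None,fx=s,fy=s,interpolation=cv2.INTER_CUBIC))
crop('top',355,185,65,80,7,'tj'); crop('top',262,170,55,60,9,'tt')
crop('side',275,235,110,70,7,'sj'); crop('side',275,180,65,45,10,'st')
E
```

```text
(no output)
```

View pics/tj.png

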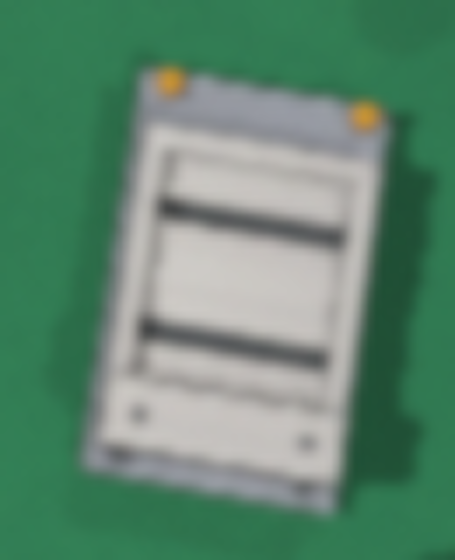

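View pics/tt.png

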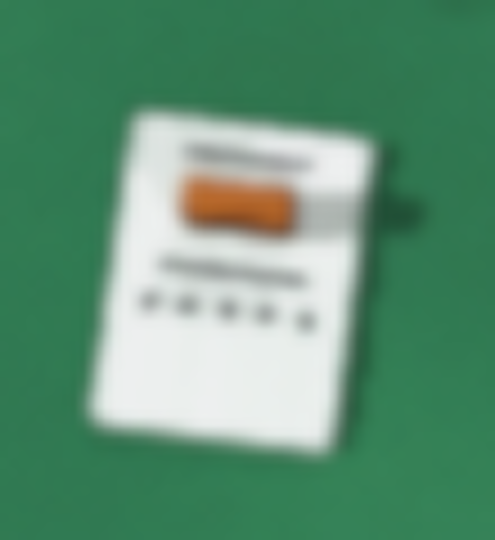

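View pics/sj.png

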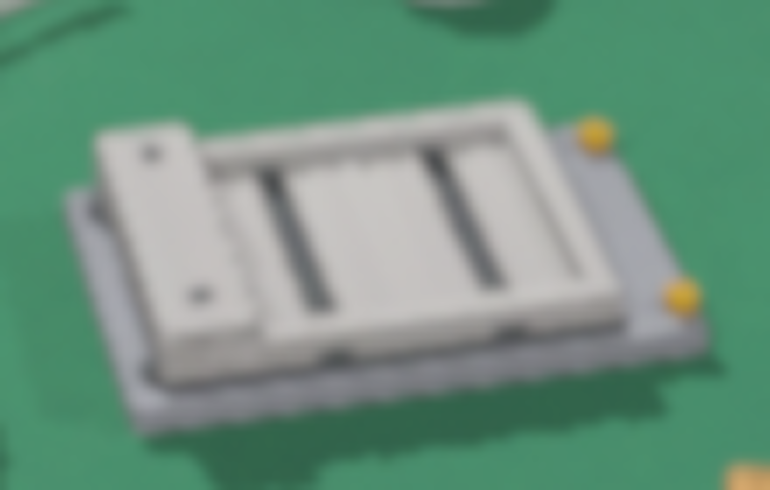

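View pics/st.png

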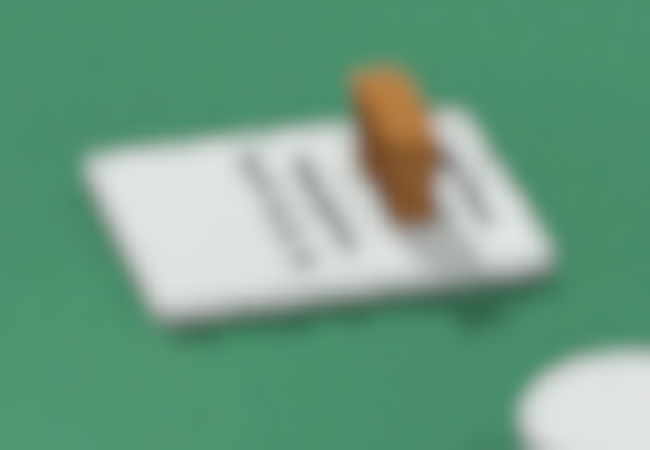

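```bash
python3 - <<'E'
from h import *
def P(c,pts,o,s,z): return np.array([onplane(c,(x+.5)/s-.5+o[0],(y+.5)/s-.5+o[1],z) for x,y in pts])
T=P('top',[(133,108),(378,137),(333,455),(88,428)],(262,170),9,.009)
S=P('side',[(465,105),(555,258),(155,322),(85,152)],(275,180),10,.009)
for n,A in(('top',T),('side',S)):
    print(n,A[:,:2].round(4).tolist()); c=A.mean(0); d=(A[0]+A[1]-A[2]-A[3])/2; e=(A[0]+A[3]-A[1]-A[2])/2
    L=np.hypot(*d[:2]);u=d/L; print('ctr',c[:2],'len',L,np.hypot(*e[:2]),'yaw',np.arctan2(d[1],d[0]),np.arctan2(-e[0],e[1]),'grip',c[:2]+.025*u[:2])
def J(c,o,s,ln):
    for n,z,pts in ln:
        A=P(c,pts,o,s,z); d=A[1]-A[0]; print(c,n,A[:,:2].round(4).tolist(),'mid',A.mean(0)[:2].round(4),'yaw',round(float(np.arctan2(d[0],-d[1])),3), 'len',np.linalg.norm(d).round(4))
# yaw of x axis from y-running line (left->right)
J('top',(355,185),7,[('groove far',.0215,[(163,208),(343,238)]),('groove near',.0215,[(146,328),(326,360)]),('wall outer top',.029,[(150,122),(383,158)]),('base far',.012,[(140,66),(390,108)]),('base near bottom',0,[(85,466),(336,514)]),('lip front top',.038,[(122,376),(345,410)]),('lip screws',.038,[(138,414),(307,443)]),('lip back top',.038,[(102,442),(335,480)])])
J('side',(275,235),7,[('groove far',.0215,[(433,155),(490,285)]),('groove near',.0215,[(270,172),(320,305)]),('wall outer top',.029,[(522,98),(622,303)]),('base far top',.012,[(585,118),(705,340)]),('base near',.012,[(68,193),(135,418)]),('lip screws',.038,[(152,152),(201,293)]),('lip back',.038,[(98,135),(160,335)]),('lip front',.038,[(187,125),(258,322)])])
E
```

```text
top [[0.6308, 0.2118], [0.6263, 0.1169], [0.5018, 0.1243], [0.5054, 0.2178]]
ctr [0.56607328 0.16769749] len 0.1251782797535033 0.09430253758877041 yaw -0.0535310382762101 -0.04317807393469063 grip [0.59103746 0.16635985]
side [[0.633, 0.2161], [0.6256, 0.119], [0.5013, 0.1197], [0.5108, 0.2227]]
ctr [0.56768909 0.16938025] len 0.12331067223467414 0.10044376187226829 yaw -0.02937674054051925 -0.08397569129393964 grip [0.59267831 0.16864594]
top groove far [[0.5394, -0.1431], [0.5311, -0.2306]] mid [ 0.5352 -0.1868] yaw -0.095 len 0.0878
top groove near [[0.4803, -0.1377], [0.4712, -0.2245]] mid [ 0.4758 -0.1811] yaw -0.104 len 0.0873
top wall outer top [[0.5798, -0.134], [0.5703, -0.2472]] mid [ 0.5751 -0.1906] yaw -0.084 len 0.1135
top base far [[0.611, -0.1296], [0.5989, -0.2527]] mid [ 0.6049 -0.1912] yaw -0.098 len 0.1237
top base near bottom [[0.4142, -0.1138], [0.4001, -0.2354]] mid [ 0.4072 -0.1746] yaw -0.115 len 0.1224
top lip front top [[0.4542, -0.1256], [0.4458, -0.2317]] mid [ 0.45   -0.1787] yaw -0.078 len 0.1064
top lip screws [[0.4367, -0.134], [0.4289, -0.2143]] mid 
[... 224 characters left out ...]
122 len 0.0758
side groove near [[0.4822, -0.134], [0.4731, -0.2098]] mid [ 0.4777 -0.1719] yaw -0.119 len 0.0763
side wall outer top [[0.5805, -0.1295], [0.5659, -0.2493]] mid [ 0.5732 -0.1894] yaw -0.121 len 0.1206
side base far top [[0.608, -0.1266], [0.5944, -0.2573]] mid [ 0.6012 -0.1919] yaw -0.103 len 0.1314
side base near [[0.4144, -0.1117], [0.4, -0.235]] mid [ 0.4072 -0.1734] yaw -0.116 len 0.1242
side lip screws [[0.4392, -0.1313], [0.4304, -0.2109]] mid [ 0.4348 -0.1711] yaw -0.11 len 0.0801
side lip back [[0.4243, -0.1159], [0.4109, -0.2275]] mid [ 0.4176 -0.1717] yaw -0.12 len 0.1124
side lip front [[0.4559, -0.1198], [0.4433, -0.231]] mid [ 0.4496 -0.1754] yaw -0.113 len 0.112
```

```bash
cat >> h.py <<'E'
def Rd(yaw,tilt=0):
    # tool for template yaw; tilt>0: plain edge (-x) down, ie template rotated about its y by -tilt (x end up)
    Rt=R.from_euler('z',yaw)*R.from_euler('y',-tilt)
    return Rt*R.from_matrix(np.array([[-1,0,0],[0,1,0],[0,0,-1.]]))
def plan(pos,Rt,n,st=None):
    s=st or ctrl.observe(); p=np.array(s['position']);r=R.from_rotvec(s['orientation'])
    dr=(r.inv()*Rt).as_rotvec()/n; 
    for k in range(n):
        rk=r*R.from_rotvec(dr*k); t=rk.inv().apply((np.array(pos)-p)/n)/.025
        print((t).round(3),(np.degrees(dr)/6).round(3))
def st():
    s=ctrl.observe(); print('t',s['time_s'],'p',s['position'].round(4),'F',s['contact_force'].round(1),'M',s['wrist_torque'].round(2),'w',round(s['width'],4))
    r=R.from_rotvec(s['orientation']); m=r.as_matrix(); 
    print('templ x axis (-toolx)',(-m[:,0]).round(4),'tooly',m[:,1].round(4),'yaw',np.arctan2(-m[1,0],-m[0,0]).round(4),'tilt',np.arcsin(-m[2,0]).round(4))
    return s
E
python3 - <<'E'
from h import *
plan([0.5915,0.168,0.12],Rd(-0.052),22)
E
```

```text
[-0.89  -0.232  0.202] [-0.   -0.   -0.14]
[-0.886 -0.245  0.202] [-0.   -0.   -0.14]
[-0.882 -0.258  0.202] [-0.   -0.   -0.14]
[-0.879 -0.271  0.202] [-0.   -0.   -0.14]
[-0.875 -0.284  0.202] [-0.   -0.   -0.14]
[-0.87  -0.296  0.202] [-0.   -0.   -0.14]
[-0.866 -0.309  0.202] [-0.   -0.   -0.14]
[-0.861 -0.322  0.202] [-0.   -0.   -0.14]
[-0.856 -0.334  0.202] [-0.   -0.   -0.14]
[-0.851 -0.347  0.202] [-0.   -0.   -0.14]
[-0.846 -0.359  0.202] [-0.   -0.   -0.14]
[-0.841 -0.371  0.202] [-0.   -0.   -0.14]
[-0.835 -0.384  0.202] [-0.   -0.   -0.14]
[-0.83  -0.396  0.202] [-0.   -0.   -0.14]
[-0.824 -0.408  0.202] [-0.   -0.   -0.14]
[-0.818 -0.42   0.202] [-0.   -0.   -0.14]
[-0.812 -0.432  0.202] [-0.   -0.   -0.14]
[-0.805 -0.444  0.202] [-0.   -0.   -0.14]
[-0.799 -0.456  0.202] [-0.   -0.   -0.14]
[-0.792 -0.467  0.202] [-0.   -0.   -0.14]
[-0.785 -0.479  0.202] [-0.   -0.   -0.14]
[-0.778 -0.49   0.202] [-0.   -0.   -0.14]
```

Emit:
{"name": "servo_tool", "arguments": {
  "rows": "-0.89 -0.23 0.2 0 0 -0.14 85;-0.89 -0.24 0.2 0 0 -0.14 85;-0.88 -0.26 0.2 0 0 -0.14 85;-0.88 -0.27 0.2 0 0 -0.14 85;-0.87 -0.28 0.2 0 0 -0.14 85;-0.87 -0.3 0.2 0 0 -0.14 85;-0.87 -0.31 0.2 0 0 -0.14 85;-0.86 -0.32 0.2 0 0 -0.14 85;-0.86 -0.33 0.2 0 0 -0.14 85;-0.85 -0.35 0.2 0 0 -0.14 85;-0.85 -0.36 0.2 0 0 -0.14 85;-0.84 -0.37 0.2 0 0 -0.14 85",
  "force": 60
}}

```text
time_s: 2.1
position: [0.4067, 0.3026, 0.1711]
orientation: [0.309, 3.126, 0.0]
contact_force: [0.3, 0.3, 0.6]
width: 0.989
```

Emit:
{"name": "servo_tool", "arguments": {
  "rows": "-0.84 -0.38 0.2 0 0 -0.14 85;-0.83 -0.4 0.2 0 0 -0.14 85;-0.82 -0.41 0.2 0 0 -0.14 85;-0.82 -0.42 0.2 0 0 -0.14 85;-0.81 -0.43 0.2 0 0 -0.14 85;-0.8 -0.44 0.2 0 0 -0.14 85;-0.8 -0.46 0.2 0 0 -0.14 85;-0.79 -0.47 0.2 0 0 -0.14 85;-0.78 -0.48 0.2 0 0 -0.14 85;0 0 0 0 0 0 85;0 0 0 0 0 0 85"
}}

```text
time_s: 3.02
position: [0.5733, 0.1809, 0.1257]
orientation: [-0.106, -3.139, 0.0]
contact_force: [-0.4, 0.8, 0.0]
width: 0.992
```

```bash
python3 - <<'E'
from h import *
st(); plan([0.5915,0.168,0.05],Rd(-0.052),4)
E
```

```text
t 3.0167 p [0.5733 0.1809 0.1257] F [-0.4  0.8  0. ] M [ 0.   -0.02  0.01] w 0.9925
templ x axis (-toolx) [ 9.977e-01 -6.750e-02 -9.000e-04] tooly [ 6.750e-02  9.977e-01 -3.000e-04] yaw -0.0675 tilt -0.0009
[-0.191 -0.116  0.756] [-0.001 -0.002 -0.037]
[-0.19  -0.117  0.756] [-0.001 -0.002 -0.037]
[-0.19  -0.118  0.756] [-0.001 -0.002 -0.037]
[-0.189 -0.119  0.756] [-0.001 -0.002 -0.037]
```

Emit:
{"name": "servo_tool", "arguments": {
  "rows": "-0.19 -0.12 0.76 0 0 -0.04 85;-0.19 -0.12 0.76 0 0 -0.04 85;-0.19 -0.12 0.76 0 0 -0.04 85;-0.19 -0.12 0.76 0 0 -0.03 85;0 0 0 0 0 0 85;0 0 0 0 0 0 85"
}}

```text
time_s: 3.52
position: [0.5902, 0.1689, 0.0502]
orientation: [-0.079, -3.139, 0.001]
contact_force: [-0.2, 0.0, 0.8]
width: 0.995
```

```bash
python3 - <<'E'
from h import *
st(); plan([0.5915,0.168,0.01],Rd(-0.052),3)
a=save('top','a')[150:250,240:340,::-1]; b=save('side','b')[130:230,250:370,::-1]
cv2.imwrite('pics/ab.png',np.hstack([cv2.resize(a,(380,380)),cv2.resize(b,(420,350)).copy() if 0 else cv2.resize(b,(400,380))]))
E
```

```text
t 3.5167 p [0.5902 0.1689 0.0502] F [-0.2  0.   0.8] M [ 0.02  0.02 -0.01] w 0.995
templ x axis (-toolx) [ 0.9987 -0.0501 -0.0016] tooly [ 5.010e-02  9.987e-01 -4.000e-04] yaw -0.0501 tilt -0.0016
[-0.018 -0.011  0.536] [-0.001 -0.005  0.006]
[-0.018 -0.011  0.536] [-0.001 -0.005  0.006]
[-0.018 -0.011  0.536] [-0.001 -0.005  0.006]
```

View pics/ab.png

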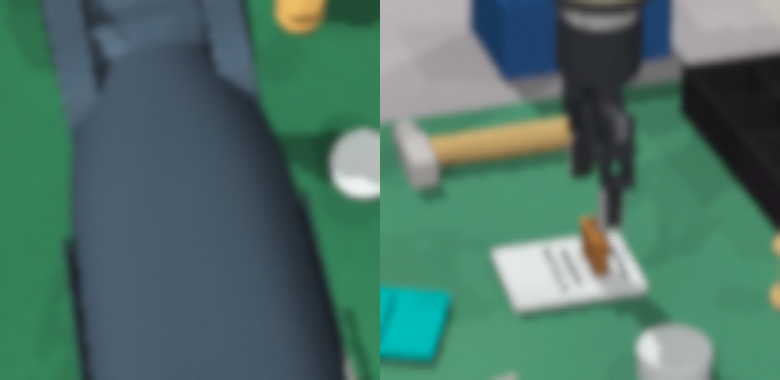

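The side view shows the grip block (px ~ (317,195) in the full image) between the open jaws. Descend and close.

Emit:
{"name": "servo_tool", "arguments": {
  "rows": "-0.02 -0.01 0.53 0 0 0 85;-0.02 -0.01 0.53 0 0 0 85;-0.01 -0.01 0.53 0 0 0 85;0 0 0 0 0 0 85;0 0 0 0 0 0 60;0 0 0 0 0 0 30;0 0 0 0 0 0 30;0 0 0 0 0 0 30;0 0 0 0 0 0 30;0 0 0 0 0 0 30;0 0 0 0 0 0 30",
  "force": 40
}}

```text
time_s: 4.53
position: [0.5931, 0.1682, 0.012]
orientation: [0.079, 3.139, 0.001]
contact_force: [-2.3, 0.8, 8.9]
width: 0.509
```

```bash
python3 - <<'E'
from h import *
st()
b=save('side','b2')[130:230,250:370,::-1]
cv2.imwrite('pics/b3.png',cv2.resize(b,(600,500)))
E
```

```text
t 4.5333 p [0.5931 0.1682 0.012 ] F [-2.3  0.8  8.9] M [ 0.05  0.54 -0.18] w 0.5091
templ x axis (-toolx) [ 0.9987 -0.0502  0.0017] tooly [5.020e-02 9.987e-01 9.000e-04] yaw -0.0502 tilt 0.0017
```

View pics/b3.png

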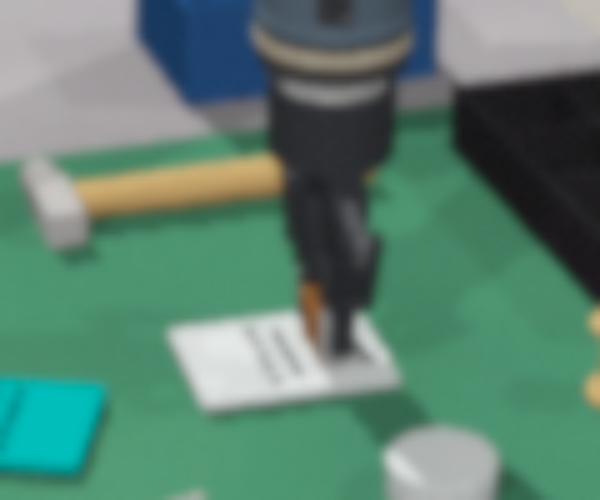

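```bash
python3 - <<'E'
from h import *
def onY(u,v,y):
    o,d=ray('side',u,v); return (o+d*(y-o[1])/d[1]).round(4)
f=lambda x,y:((x+.5)/5-.5+250,(y+.5)/5-.5+130)
print('block left top', onY(*f(302,285),.146)); print('block left bottom', onY(*f(315,352),.146))
print('finger left/right low', onY(*f(325,335),.138),onY(*f(355,335),.138))
c=np.array([0.592,0.168,0.025]); Rt=R.from_euler('z',-.05)
for dx in(-.008,.008): print(proj('side',c+Rt.apply([dx,-.022,.016])),proj('side',c+Rt.apply([dx,-.022,-.016])))
b=cv2.imread('pics/b2.png')[170:215,285:345]; cv2.imwrite('pics/b4.png',cv2.resize(b,None,fx=12,fy=12,interpolation=cv2.INTER_CUBIC))
E
```

```text
block left top [0.5707 0.146  0.0673]
block left bottom [0.5798 0.146  0.0205]
finger left/right low [0.5829 0.138  0.0359] [0.6019 0.138  0.0327]
[[313.6730951  193.76095363]] [[313.44410265 203.10007957]]
[[318.82885409 193.10592874]] [[318.54647826 202.42562551]]
```

View pics/b4.png

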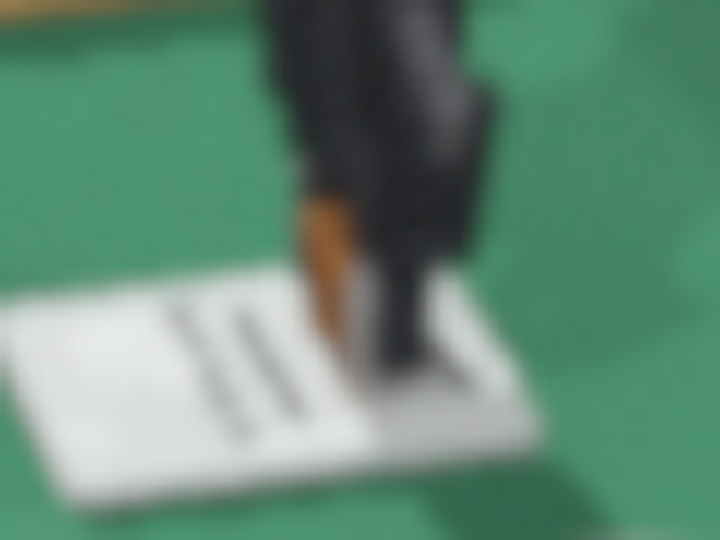

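```bash
cat >> h.py <<'E'
H=np.array([.526,-.185]); YJ=-.105; OFF=np.array([.001,0,-.013]) # tcp rel grip, template frame
def tcp_for(es,ez,tilt_deg,dy=0):
    """es: edge distance from estimated stop (mm), ez: lower corner z (mm)"""
    t=np.radians(tilt_deg); Rt=R.from_euler('z',YJ)*R.from_euler('y',-t)
    ex=R.from_euler('z',YJ).apply([1,0,0]); ey=R.from_euler('z',YJ).apply([0,1,0])
    edge=np.array([*H,0])+ex*(es-94)/1000+ey*dy/1000; edge[2]=ez/1000
    return edge+Rt.apply(np.array([.085,0,.021])+OFF), Rd(YJ,t)
def edge_now():
    s=ctrl.observe(); Rt=R.from_rotvec(s['orientation'])*R.from_matrix(np.diag([-1,1,-1.]))
    e=s['position']-Rt.apply(np.array([.085,0,.021])+OFF); d=R.from_euler('z',YJ).inv().apply(e-np.array([*H,0]))*1000
    print('edge: s',d[0].round(2)+94,'y',d[1].round(2),'z',e[2].round(4)*1000)
E
python3 - <<'E'
from h import *
p,r=tcp_for(22,54,12); print(p,r.as_rotvec())
s=ctrl.observe(); s=dict(s); s['position']=np.array([.593,.168,.137]); plan(p,r,18,s)
E
```

```text
[ 0.53639981 -0.18609601  0.07970559] [ 0.15388019  2.92835788 -0.01617346]
[ 0.086 -0.792  0.126] [ 0.004 -0.11   0.029]
[ 0.085 -0.793  0.126] [ 0.004 -0.11   0.029]
[ 0.084 -0.793  0.125] [ 0.004 -0.11   0.029]
[ 0.083 -0.793  0.124] [ 0.004 -0.11   0.029]
[ 0.083 -0.793  0.124] [ 0.004 -0.11   0.029]
[ 0.082 -0.793  0.123] [ 0.004 -0.11   0.029]
[ 0.081 -0.794  0.122] [ 0.004 -0.11   0.029]
[ 0.08  -0.794  0.122] [ 0.004 -0.11   0.029]
[ 0.079 -0.794  0.121] [ 0.004 -0.11   0.029]
[ 0.078 -0.794  0.121] [ 0.004 -0.11   0.029]
[ 0.077 -0.794  0.12 ] [ 0.004 -0.11   0.029]
[ 0.076 -0.795  0.119] [ 0.004 -0.11   0.029]
[ 0.074 -0.795  0.119] [ 0.004 -0.11   0.029]
[ 0.073 -0.795  0.118] [ 0.004 -0.11   0.029]
[ 0.072 -0.795  0.118] [ 0.004 -0.11   0.029]
[ 0.071 -0.795  0.117] [ 0.004 -0.11   0.029]
[ 0.07  -0.795  0.117] [ 0.004 -0.11   0.029]
[ 0.069 -0.796  0.116] [ 0.004 -0.11   0.029]
```

Emit:
{"name": "servo_tool", "arguments": {
  "rows": "0 0 0 0 0 0 20;0 0 0 0 0 0 20;0 0 -0.3 0 0 0 20;0 0 -0.7 0 0 0 20;0 0 -1 0 0 0 20;0 0 -1 0 0 0 20;0 0 -1 0 0 0 20;0 0 -1 0 0 0 20;0 0 0 0 0 0 20;0 0 0 0 0 0 20",
  "force": 80
}}

```text
time_s: 5.42
position: [0.5932, 0.168, 0.1372]
orientation: [0.079, 3.138, 0.001]
contact_force: [-0.0, 1.0, -4.9]
width: 0.495
```

```bash
python3 - <<'E'
from h import *
st(); p,r=tcp_for(22,54,12); plan(p,r,18)
b=save('side','c')[80:230,230:390,::-1]
cv2.imwrite('pics/c2.png',cv2.resize(b,(640,600)))
E
```

```text
t 5.4167 p [0.5932 0.168  0.1372] F [-0.   1.  -4.9] M [-0.02 -0.06 -0.03] w 0.4947
templ x axis (-toolx) [ 0.9987 -0.0502  0.0026] tooly [5.020e-02 9.987e-01 9.000e-04] yaw -0.0502 tilt 0.0026
[ 0.087 -0.792  0.127] [ 0.004 -0.11   0.029]
[ 0.086 -0.792  0.126] [ 0.004 -0.11   0.029]
[ 0.085 -0.793  0.125] [ 0.004 -0.11   0.029]
[ 0.084 -0.793  0.125] [ 0.004 -0.11   0.029]
[ 0.083 -0.793  0.124] [ 0.004 -0.11   0.029]
[ 0.082 -0.793  0.123] [ 0.004 -0.11   0.029]
[ 0.081 -0.794  0.123] [ 0.004 -0.11   0.029]
[ 0.08  -0.794  0.122] [ 0.004 -0.11   0.029]
[ 0.079 -0.794  0.122] [ 0.004 -0.11   0.029]
[ 0.078 -0.794  0.121] [ 0.004 -0.11   0.029]
[ 0.077 -0.794  0.12 ] [ 0.004 -0.11   0.029]
[ 0.076 -0.794  0.12 ] [ 0.004 -0.11   0.029]
[ 0.075 -0.795  0.119] [ 0.004 -0.11   0.029]
[ 0.074 -0.795  0.119] [ 0.004 -0.11   0.029]
[ 0.073 -0.795  0.118] [ 0.004 -0.11   0.029]
[ 0.072 -0.795  0.117] [ 0.004 -0.11   0.029]
[ 0.071 -0.795  0.117] [ 0.004 -0.11   0.029]
[ 0.07  -0.796  0.116] [ 0.004 -0.11   0.029]
```

View pics/c2.png

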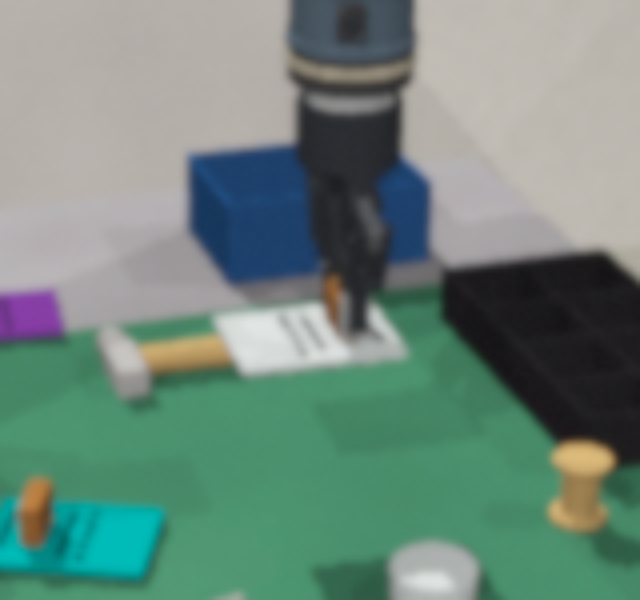

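Template is held and lifted level. Transit to above the jig with a 12° tilt.

Emit:
{"name": "servo_tool", "arguments": {
  "rows": "0.09 -0.79 0.12 0 -0.11 0.03 20;0.09 -0.79 0.12 0 -0.11 0.03 20;0.08 -0.79 0.12 0 -0.11 0.03 20;0.08 -0.79 0.12 0 -0.11 0.03 20;0.08 -0.79 0.12 0 -0.11 0.03 20;0.08 -0.79 0.12 0 -0.11 0.03 20;0.08 -0.79 0.12 0 -0.11 0.03 20;0.08 -0.79 0.12 0 -0.11 0.03 20;0.08 -0.79 0.12 0 -0.11 0.03 20;0.08 -0.79 0.12 0 -0.11 0.03 20;0.08 -0.79 0.12 0 -0.11 0.03 20;0.07 -0.79 0.12 0 -0.11 0.03 20"
}}

```text
time_s: 6.47
position: [0.5531, -0.0679, 0.0963]
orientation: [0.132, 3.003, -0.005]
contact_force: [0.6, -0.1, -3.7]
width: 0.499
```

Emit:
{"name": "servo_tool", "arguments": {
  "rows": "0.07 -0.79 0.12 0 -0.11 0.03 20;0.07 -0.79 0.12 0 -0.11 0.03 20;0.07 -0.79 0.12 0 -0.11 0.03 20;0.07 -0.79 0.12 0 -0.11 0.03 20;0.07 -0.79 0.12 0 -0.11 0.03 20;0 0 0 0 0 0 20;0 0 0 0 0 0 20;0 0 0 0 0 0 20"
}}

```text
time_s: 7.13
position: [0.5384, -0.1644, 0.0805]
orientation: [0.153, 2.944, -0.006]
contact_force: [0.8, 0.3, -3.6]
width: 0.499
```

```bash
python3 - <<'E'
from h import *
st(); edge_now(); p,r=tcp_for(22,54,12); plan(p,r,3)
ims={c:np.mean([ctrl.read_camera(c).astype(float) for _ in range(2)],0).astype(np.uint8) for c in('top','side')}
cv2.imwrite('pics/d_side.png',cv2.resize(ims['side'][190:310,260:400,::-1],None,fx=5.5,fy=5,interpolation=cv2.INTER_CUBIC))
cv2.imwrite('pics/d_top.png',cv2.resize(ims['top'][180:280,330:440,::-1],None,fx=6,fy=6,interpolation=cv2.INTER_CUBIC))
E
```

```text
t 7.1333 p [ 0.5384 -0.1644  0.0805] F [ 0.8  0.3 -3.6] M [-0.    0.22  0.03] w 0.4991
templ x axis (-toolx) [ 0.9759 -0.1025  0.1927] tooly [0.1033 0.9946 0.0058] yaw -0.1046 tilt 0.1939
edge: s 21.340000000000003 y 21.78 z 56.099999999999994
[-0.001 -0.29   0.01 ] [ 0.019 -0.049  0.001]
[-0.001 -0.29   0.01 ] [ 0.019 -0.049  0.001]
[-0.001 -0.29   0.011] [ 0.019 -0.049  0.001]
```

View pics/d_side.png

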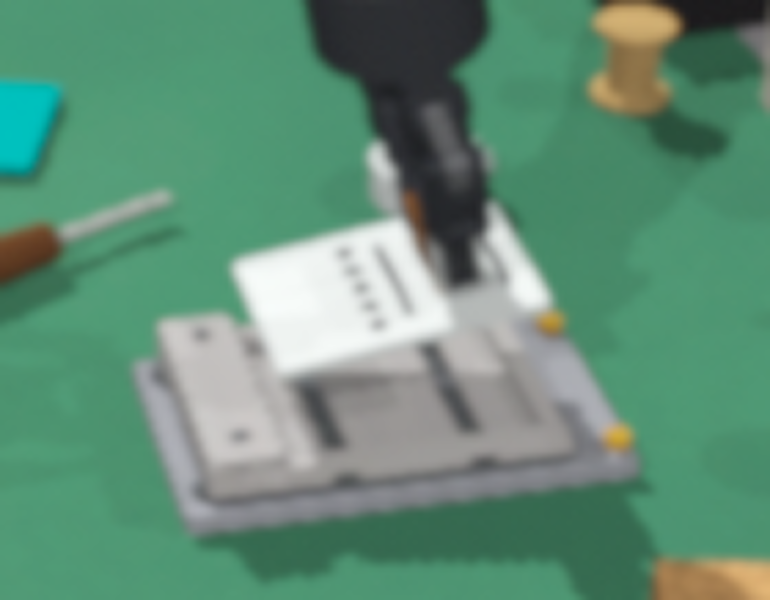

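View pics/d_top.png

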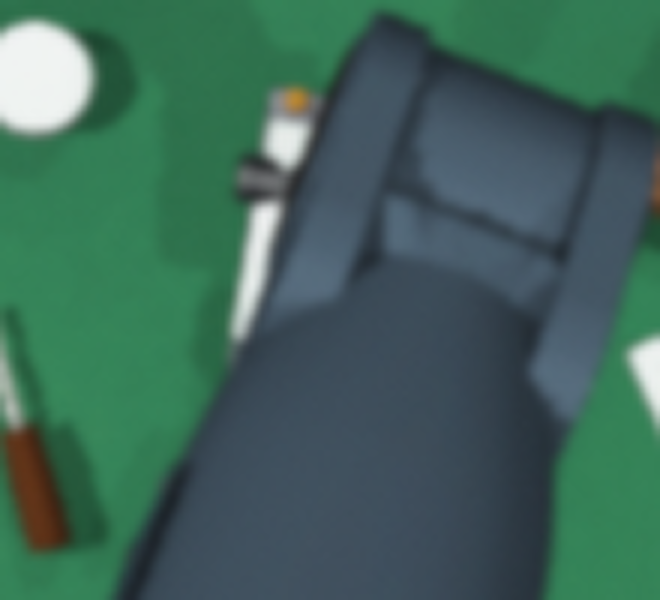

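```bash
cat >> h.py <<'E'
def corners():
    s=ctrl.observe(); Rt=R.from_rotvec(s['orientation'])*R.from_matrix(np.diag([-1,1,-1.])); g=s['position']-Rt.apply(OFF)
    return g+Rt.apply(np.array([[-.085,.045,-.016],[-.085,-.045,-.016],[.035,-.045,-.016],[.035,.045,-.016]]))
E
python3 - <<'E'
from h import *
C=corners(); p=proj('side',C); print(((p-[260,190])*[5.5,5]).round(1)); print(p.round(1),C.round(4))
E
```

```text
[[231.  260.6]
 [277.7 369.7]
 [548.  297.6]
 [485.9 194. ]]
[[302.  242.1]
 [310.5 263.9]
 [359.6 249.5]
 [348.3 228.8]] [[ 0.4605 -0.1108  0.0619]
 [ 0.4513 -0.2003  0.0614]
 [ 0.5684 -0.2124  0.0847]
 [ 0.5776 -0.1229  0.0852]]
```

Emit:
{"name": "servo_tool", "arguments": {
  "rows": "0 -0.29 0.01 0.02 -0.05 0 20;0 -0.29 0.01 0.02 -0.05 0 20;0 -0.29 0.01 0.02 -0.05 0 20;0 0 0 0 0 0 20;0 0 0 0 0 0 20;0 0 0 0 0 0 20"
}}

```text
time_s: 7.83
position: [0.5369, -0.1866, 0.0806]
orientation: [0.154, 2.926, -0.017]
contact_force: [-0.1, 0.0, -3.7]
width: 0.495
```

```bash
python3 - <<'E'
from h import *
st(); edge_now(); p,r=tcp_for(22,54,12); plan(p,r,1)
im=np.mean([ctrl.read_camera('side').astype(float) for _ in range(4)],0).astype(np.uint8)
b=im[215:310,270:390,::-1]; b=cv2.resize(b,None,fx=6.5,fy=6,interpolation=cv2.INTER_CUBIC)
p=(proj('side',corners())-[270,215]+.5)*[6.5,6]-.5
cv2.imwrite('pics/e0.png',b)
for q in p: cv2.circle(b,tuple(int(x) for x in q.round()),3,(0,0,255),-1)
print(p)
cv2.imwrite('pics/e1.png',b)
E
```

```text
t 7.8333 p [ 0.5369 -0.1866  0.0806] F [-0.1  0.  -3.7] M [0.03 0.24 0.02] w 0.4953
templ x axis (-toolx) [ 0.9724 -0.1023  0.2098] tooly [ 1.048e-01  9.945e-01 -8.000e-04] yaw -0.1048 tilt 0.2114
edge: s 22.64 y -0.49 z 54.800000000000004
[0.031 0.019 0.031] [-0.008  0.018  0.002]
[[225.04769987 200.34335161]
 [281.52980878 334.28791731]
 [604.87766429 242.23499097]
 [529.63580782 115.32081202]]
```

View pics/e1.png

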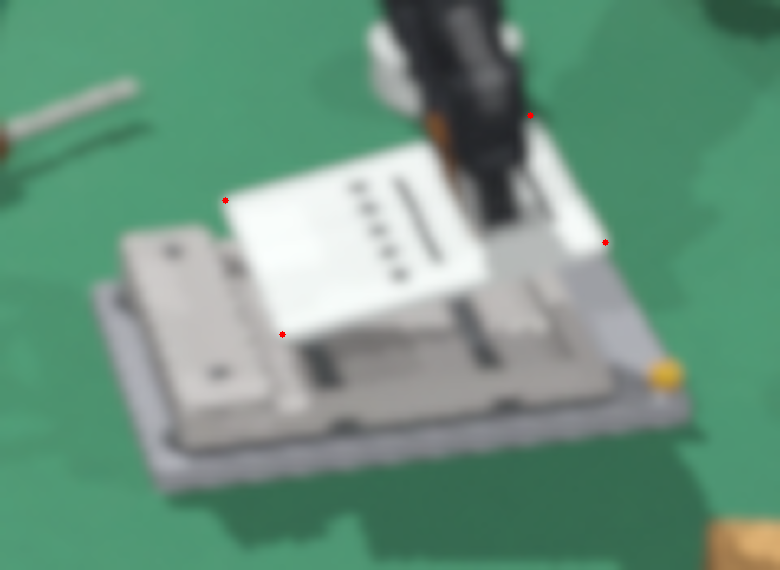

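```bash
python3 - <<'E'
from h import *
p,r=tcp_for(23,33,12,0); plan(p,r,4)
E
```

```text
[0.043 0.002 0.215] [-0.002  0.005  0.002]
[0.043 0.002 0.215] [-0.002  0.005  0.002]
[0.043 0.002 0.215] [-0.002  0.005  0.002]
[0.043 0.002 0.215] [-0.002  0.005  0.002]
```

Emit:
{"name": "servo_tool", "arguments": {
  "rows": "0.05 0 0.22 0 0.01 0 20;0.05 0 0.22 0 0 0 20;0.05 0 0.22 0 0 0 20;0.04 0.01 0.22 0 0 0 20;0 0 0 0 0 0 20;0 0 0 0 0 0 20"
}}

```text
time_s: 8.53
position: [0.5366, -0.1861, 0.0575]
orientation: [0.153, 2.929, -0.017]
contact_force: [-0.4, -0.2, -4.0]
width: 0.499
```

```bash
cat >> h.py <<'E'
def look(n,c='side'):
    im=np.mean([ctrl.read_camera(c).astype(float) for _ in range(4)],0).astype(np.uint8)
    b=im[215:310,270:390,::-1]; b=cv2.resize(b,None,fx=6.5,fy=6,interpolation=cv2.INTER_CUBIC)
    p=(proj('side',corners())-[270,215]+.5)*[6.5,6]-.5
    for q in p: cv2.circle(b,tuple(int(x) for x in q.round()),2,(0,0,255),-1)
    cv2.imwrite(f'pics/{n}.png',b)
E
python3 - <<'E'
from h import *
st(); edge_now(); p,r=tcp_for(23,25,12,0); plan(p,r,3); look('f1')
E
```

```text
t 8.5333 p [ 0.5366 -0.1861  0.0575] F [-0.4 -0.2 -4. ] M [ 0.03  0.25 -0.02] w 0.4994
templ x axis (-toolx) [ 0.9728 -0.1019  0.2078] tooly [ 1.044e-01  9.945e-01 -7.000e-04] yaw -0.1044 tilt 0.2094
edge: s 22.230000000000004 y -0.06 z 31.8
[0.009 0.    0.091] [-0.002 -0.     0.002]
[0.009 0.    0.091] [-0.002 -0.     0.002]
[0.009 0.    0.091] [-0.002 -0.     0.002]
```

View pics/f1.png

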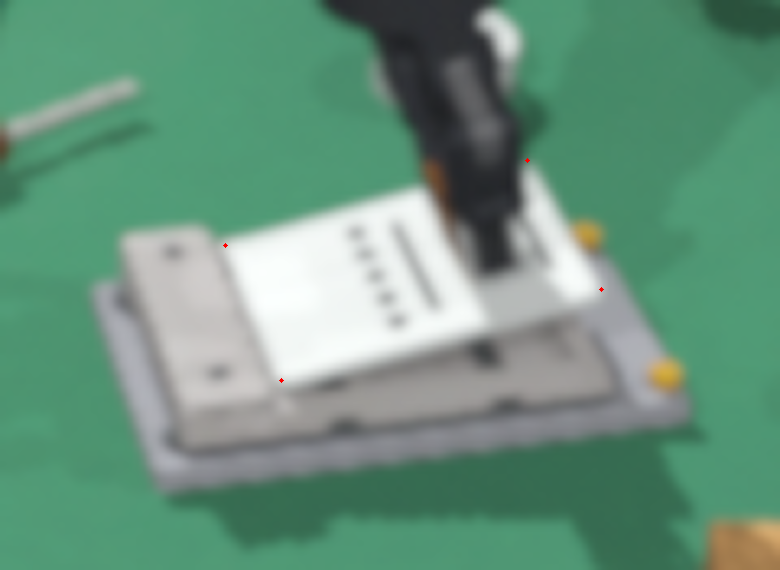

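Emit:
{"name": "servo_tool", "arguments": {
  "rows": "0.01 0 0.09 0 0 0 20;0.01 0 0.09 0 0 0 20;0.01 0 0.07 0 0 0 20;0 0 0 0 0 0 20;0 0 0 0 0 0 20"
}}

```text
time_s: 9.15
position: [0.5375, -0.1863, 0.0517]
orientation: [0.153, 2.928, -0.017]
contact_force: [-0.3, 1.0, -4.3]
width: 0.497
```

```bash
python3 - <<'E'
from h import *
st(); edge_now(); p,r=tcp_for(9,24.5,12,0); plan(p,r,8)
E
```

```text
t 9.15 p [ 0.5375 -0.1863  0.0517] F [-0.3  1.  -4.3] M [ 0.04  0.24 -0.02] w 0.4974
templ x axis (-toolx) [ 0.9727 -0.1019  0.2085] tooly [ 1.043e-01  9.945e-01 -8.000e-04] yaw -0.1044 tilt 0.2101
edge: s 23.099999999999994 y -0.14 z 25.9
[ 0.07   0.    -0.008] [-0.001  0.001  0.001]
[ 0.07   0.    -0.008] [-0.001  0.001  0.001]
[ 0.07   0.    -0.007] [-0.001  0.001  0.001]
[ 0.07   0.    -0.007] [-0.001  0.001  0.001]
[ 0.07   0.    -0.007] [-0.001  0.001  0.001]
[ 0.07   0.    -0.007] [-0.001  0.001  0.001]
[ 0.07   0.    -0.007] [-0.001  0.001  0.001]
[ 0.07   0.    -0.007] [-0.001  0.001  0.001]
```

Emit:
{"name": "servo_tool", "arguments": {
  "rows": "0.01 0 0.06 0 0 0 20;0.07 0 -0.01 0 0 0 20;0.07 0 -0.01 0 0 0 20;0.07 0 -0.01 0 0 0 20;0.07 0 -0.01 0 0 0 20;0.07 0 -0.01 0 0 0 20;0.07 0 -0.01 0 0 0 20;0 0 0 0 0 0 20;0 0 0 0 0 0 20"
}}

```text
time_s: 9.9
position: [0.527, -0.1852, 0.0497]
orientation: [0.153, 2.927, -0.018]
contact_force: [-0.5, -0.3, -3.4]
width: 0.498
```

```bash
python3 - <<'E'
from h import *
st(); edge_now(); p,r=tcp_for(9,24,12,0); plan(p,r,3); look('g1')
E
```

```text
t 9.9 p [ 0.527  -0.1852  0.0497] F [-0.5 -0.3 -3.4] M [-0.02  0.29 -0.02] w 0.4985
templ x axis (-toolx) [ 0.9726 -0.1019  0.2089] tooly [ 1.044e-01  9.945e-01 -9.000e-04] yaw -0.1044 tilt 0.2104
edge: s 12.629999999999995 y -0.19 z 23.900000000000002
[ 0.047  0.002 -0.011] [-0.003  0.003  0.002]
[ 0.047  0.002 -0.011] [-0.003  0.003  0.002]
[ 0.047  0.002 -0.011] [-0.003  0.003  0.002]
```

View pics/g1.png

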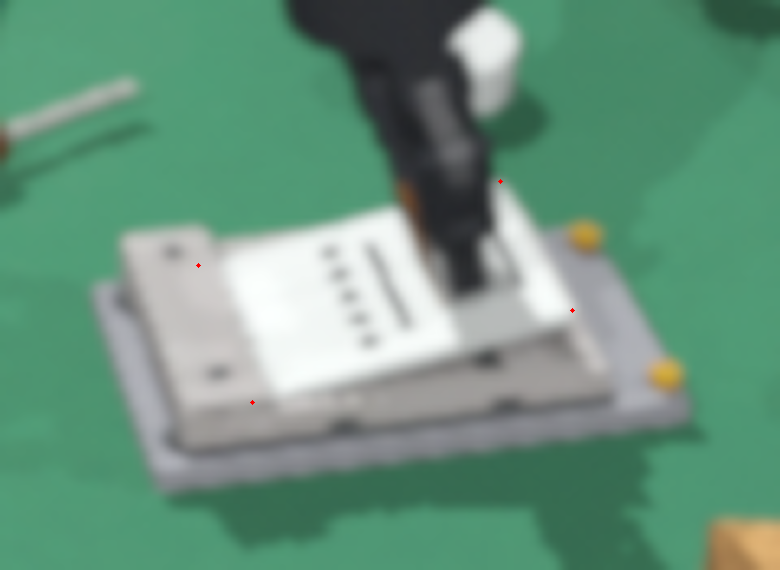

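```bash
python3 - <<'E'
from h import *
s=dict(ctrl.observe()); p,r=tcp_for(8,24.3,12,0); plan(p,r,3); s['position']=p; s['orientation']=r.as_rotvec()
print(); p,r=tcp_for(8,24.3,5,0); plan(p,r,6,s)
E
```

```text
[ 0.061  0.002 -0.018] [-0.003  0.003  0.002]
[ 0.061  0.002 -0.018] [-0.003  0.003  0.002]
[ 0.061  0.002 -0.018] [-0.003  0.003  0.002]

[-0.002 -0.     0.07 ] [ 0.     0.194 -0.   ]
[-0.004 -0.     0.07 ] [ 0.     0.194 -0.   ]
[-0.005 -0.     0.07 ] [ 0.     0.194 -0.   ]
[-0.007 -0.     0.07 ] [ 0.     0.194 -0.   ]
[-0.008 -0.     0.07 ] [ 0.     0.194 -0.   ]
[-0.009 -0.     0.07 ] [ 0.     0.194 -0.   ]
```

Emit:
{"name": "servo_tool", "arguments": {
  "rows": "0.06 0 -0.02 0 0 0 20;0.06 0 -0.02 0 0 0 20;0.06 0 -0.01 0 0 0 20;0 0 0.07 0 0.19 0 20;0 0 0.07 0 0.19 0 20;0 0 0.07 0 0.19 0 20;-0.01 0 0.07 0 0.19 0 20;-0.01 0 0.07 0 0.19 0 20;-0.01 0 0.07 0 0.19 0 20;0 0 0 0 0 0 20;0 0 0 0 0 0 20"
}}

```text
time_s: 11.02
position: [0.525, -0.185, 0.0395]
orientation: [0.159, 3.046, -0.009]
contact_force: [-0.6, 0.6, -4.0]
width: 0.503
```

```bash
python3 - <<'E'
from h import *
st(); edge_now(); look('g2'); p,r=tcp_for(8,24.,3,0); plan(p,r,3)
E
```

```text
t 11.0167 p [ 0.525  -0.185   0.0395] F [-0.6  0.6 -4. ] M [-0.    0.08 -0.01] w 0.5033
templ x axis (-toolx) [ 0.9904 -0.1037  0.0912] tooly [ 1.042e-01  9.946e-01 -9.000e-04] yaw -0.1044 tilt 0.0913
edge: s 8.090000000000003 y -0.18 z 23.599999999999998
[-0.006  0.002  0.044] [-0.003  0.125  0.001]
[-0.007  0.002  0.044] [-0.003  0.125  0.001]
[-0.007  0.002  0.044] [-0.003  0.125  0.001]
```

View pics/g2.png

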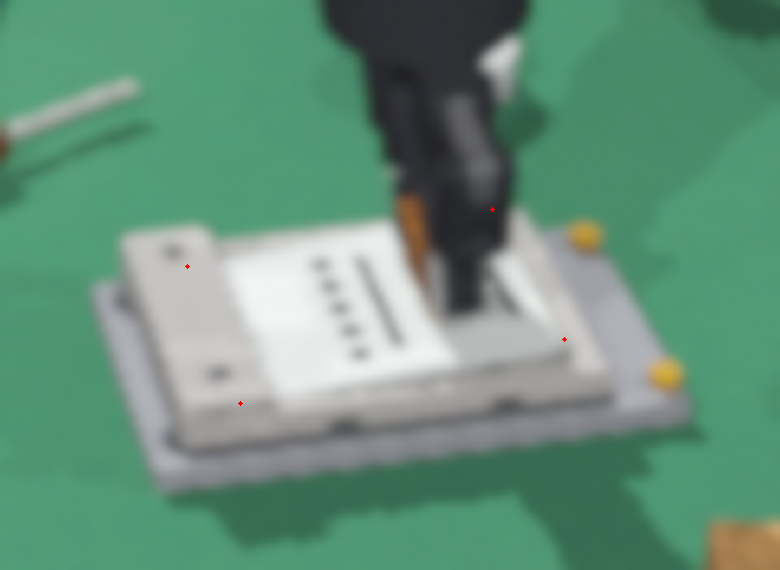

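Emit:
{"name": "servo_tool", "arguments": {
  "rows": "0 0 0.04 0 0.12 0 20;0 0 0.04 0 0.12 0 20;-0.01 0 0.04 0 0.12 0 20;0 0 0 0 0 0 20;0 0 0 0 0 0 20"
}}

```text
time_s: 11.63
position: [0.5256, -0.1851, 0.0364]
orientation: [0.161, 3.084, -0.006]
contact_force: [-0.2, -0.2, -3.8]
width: 0.498
```

```bash
python3 - <<'E'
from h import *
st(); edge_now(); p,r=tcp_for(8.5,23.5,1,0); plan(p,r,4)
E
```

```text
t 11.6333 p [ 0.5256 -0.1851  0.0364] F [-0.2 -0.2 -3.8] M [ 0.   -0.04 -0.04] w 0.4975
templ x axis (-toolx) [ 0.9932 -0.104   0.053 ] tooly [ 1.042e-01  9.946e-01 -9.000e-04] yaw -0.1043 tilt 0.053
edge: s 8.180000000000007 y -0.16 z 23.900000000000002
[-0.005  0.001  0.035] [-0.002  0.085  0.002]
[-0.006  0.001  0.035] [-0.002  0.085  0.002]
[-0.006  0.001  0.035] [-0.002  0.085  0.002]
[-0.006  0.001  0.035] [-0.002  0.085  0.002]
```

Emit:
{"name": "servo_tool", "arguments": {
  "rows": "-0.01 0 0.03 0 0.08 0 20;-0.01 0 0.03 0 0.08 0 20;0 0 0.03 0 0.08 0 20;0 0 0.03 0 0.08 0 20;0 0 0 0 0 0 20;0 0 0 0 0 0 20"
}}

```text
time_s: 12.13
position: [0.5261, -0.1851, 0.0335]
orientation: [0.163, 3.118, -0.003]
contact_force: [0.9, 1.1, -4.0]
width: 0.501
```

```bash
python3 - <<'E'
from h import *
st(); edge_now(); p,r=tcp_for(8.5,22.5,1,0); plan(p,r,4); look('g3')
E
```

```text
t 12.1333 p [ 0.5261 -0.1851  0.0335] F [ 0.9  1.1 -4. ] M [ 0.05 -0.09 -0.03] w 0.5015
templ x axis (-toolx) [ 0.9944 -0.1043  0.0196] tooly [ 1.043e-01  9.945e-01 -9.000e-04] yaw -0.1045 tilt 0.0196
edge: s 8.280000000000001 y -0.17 z 23.8
[-0.002  0.001  0.015] [-0.002  0.005  0.001]
[-0.002  0.001  0.015] [-0.002  0.005  0.001]
[-0.002  0.001  0.015] [-0.002  0.005  0.001]
[-0.002  0.001  0.015] [-0.002  0.005  0.001]
```

View pics/g3.png

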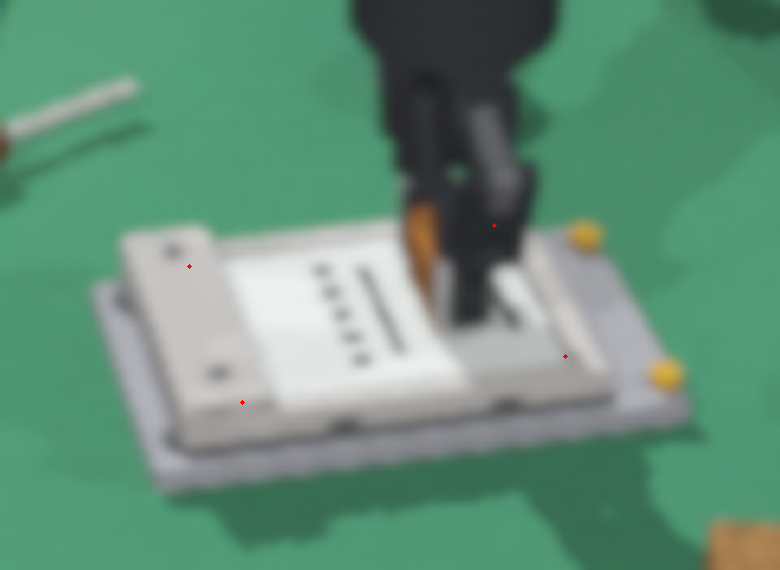

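Emit:
{"name": "servo_tool", "arguments": {
  "rows": "0 0 0.02 0 0 0 20;0 0 0.02 0 0 0 20;0 0 0.02 0 0 0 20;0 0 0 0 0 0 20;0 0 0 0 0 0 20"
}}

```text
time_s: 12.75
position: [0.526, -0.1851, 0.0321]
orientation: [0.163, 3.118, -0.003]
contact_force: [0.5, 1.4, -3.8]
width: 0.5
```

```bash
python3 - <<'E'
from h import *
st(); edge_now()
E
```

```text
t 12.75 p [ 0.526  -0.1851  0.0321] F [ 0.5  1.4 -3.8] M [ 0.18 -0.14  0.09] w 0.5
templ x axis (-toolx) [ 0.9944 -0.1042  0.0197] tooly [ 1.043e-01  9.945e-01 -9.000e-04] yaw -0.1045 tilt 0.0197
edge: s 8.159999999999997 y -0.16 z 22.4
```

Emit:
{"name": "servo_tool", "arguments": {
  "rows": "0 0 0.02 0 0.05 0 20;0 0 0.02 0 0.05 0 20;0 0 0 0 0 0 20;0 0 0 0 0 0 20"
}}

```text
time_s: 13.08
position: [0.5261, -0.1851, 0.031]
orientation: [0.164, 3.128, -0.002]
contact_force: [0.2, 1.5, -4.6]
width: 0.501
```

```bash
python3 - <<'E'
from h import *
st(); edge_now()
E
```

```text
t 13.0833 p [ 0.5261 -0.1851  0.031 ] F [ 0.2  1.5 -4.6] M [ 0.21 -0.15 -0.  ] w 0.5007
templ x axis (-toolx) [ 0.9945 -0.1043  0.0091] tooly [ 1.043e-01  9.945e-01 -9.000e-04] yaw -0.1045 tilt 0.0091
edge: s 8.170000000000002 y -0.18 z 22.3
```

Emit:
{"name": "servo_tool", "arguments": {
  "rows": "0 0 0.02 0 0.03 0 20;0 0 0.02 0 0.03 0 20;0 0 0 0 0 0 20;0 0 0 0 0 0 20"
}}

```text
time_s: 13.42
position: [0.5262, -0.1851, 0.0302]
orientation: [0.164, 3.134, -0.002]
contact_force: [0.3, 1.1, -1.1]
width: 0.502
```

```bash
python3 - <<'E'
from h import *
st(); edge_now(); look('g4')
E
```

```text
t 13.4167 p [ 0.5262 -0.1851  0.0302] F [ 0.3  1.1 -1.1] M [ 0.38 -0.11  0.05] w 0.5017
templ x axis (-toolx) [ 0.9945 -0.1043  0.0032] tooly [ 1.043e-01  9.945e-01 -9.000e-04] yaw -0.1045 tilt 0.0032
edge: s 8.260000000000005 y -0.16 z 22.0
```

View pics/g4.png

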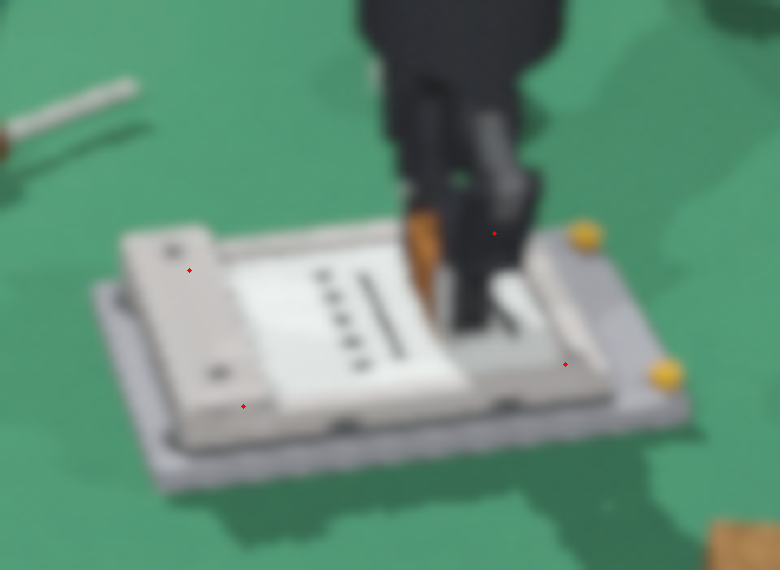

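Emit:
{"name": "servo_tool", "arguments": {
  "rows": "0 0 0.02 0 0.02 0 20;0 0 0.02 0 0 0 20;0 0 0 0 0 0 20;0 0 0 0 0 0 20"
}}

```text
time_s: 13.95
position: [0.5262, -0.1852, 0.0301]
orientation: [0.164, 3.136, -0.002]
contact_force: [-5.8, 2.3, 17.0]
width: 0.498
```

```bash
python3 - <<'E'
from h import *
st(); edge_now()
E
```

```text
t 13.95 p [ 0.5262 -0.1852  0.0301] F [-5.8  2.3 17. ] M [0.99 1.09 0.04] w 0.4982
templ x axis (-toolx) [ 0.9945 -0.1044  0.0016] tooly [ 0.1044  0.9945 -0.001 ] yaw -0.1046 tilt 0.0016
edge: s 8.180000000000007 y -0.19 z 22.0
```

Firm contact at grip height ≈43 mm (riding would be 47). Relax and release.

Emit:
{"name": "servo_tool", "arguments": {
  "rows": "0 0 -0.02 0 0 0 20;0 0 -0.015 0 0 0 20;0 0 0 0 0 0 20;0 0 0 0 0 0 50;0 0 0 0 0 0 60;0 0 0 0 0 0 70;0 0 0 0 0 0 80;0 0 0 0 0 0 80;0 0 0 0 0 0 80"
}}

```text
time_s: 14.7
position: [0.526, -0.1852, 0.03]
orientation: [0.164, 3.136, -0.002]
contact_force: [-0.8, 0.3, 0.0]
width: 0.936
```

```bash
python3 - <<'E'
from h import *
st(); look('g5')
E
```

```text
t 14.7 p [ 0.526  -0.1852  0.03  ] F [-0.8  0.3  0. ] M [0.   0.   0.03] w 0.936
templ x axis (-toolx) [ 9.945e-01 -1.044e-01  9.000e-04] tooly [ 0.1044  0.9945 -0.001 ] yaw -0.1046 tilt 0.0009
```

View pics/g5.png

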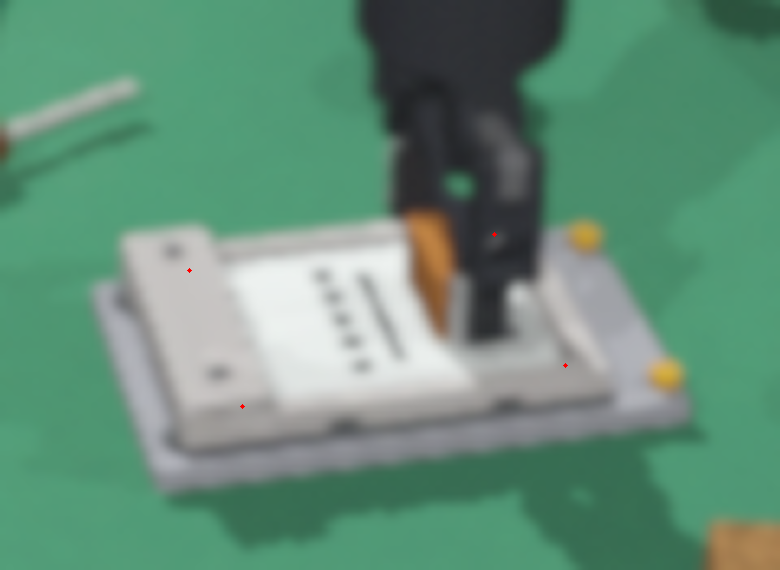

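Emit:
{"name": "servo_tool", "arguments": {
  "rows": "0 0 -0.3 0 0 0 85;0 0 -0.6 0 0 0 85;0 0 -1 0 0 0 85;0 0 -1 0 0 0 85;0 0 -1 0 0 0 85;0 0 -1 0 0 0 85;0 1 -0.5 0 0 0 85;0 1 0 0 0 0 85;0 1 0 0 0 0 85;0 1 0 0 0 0 85;0 1 0 0 0 0 85;0 1 0 0 0 0 85"
}}

```text
time_s: 15.9
position: [0.5416, -0.0346, 0.1656]
orientation: [0.164, 3.136, -0.002]
contact_force: [0.2, -0.0, -0.7]
width: 0.994
```

Emit:
{"name": "servo_tool", "arguments": {
  "rows": "0 1 0 0 0 0 85;0 1 0 0 0 0 85;0 1 0 0 0 0 85;0 1 0 0 0 0 85;0 0 0 0 0 0 85;0 0 0 0 0 0 85"
}}

```text
time_s: 16.4
position: [0.552, 0.0646, 0.1652]
orientation: [0.161, 3.136, -0.002]
contact_force: [-0.3, -0.1, -0.6]
width: 0.991
```

```bash
python3 - <<'E'
from h import *
st()
T=np.mean([ctrl.read_camera('top').astype(float) for _ in range(4)],0).astype(np.uint8)
S=np.mean([ctrl.read_camera('side').astype(float) for _ in range(4)],0).astype(np.uint8)
for c in('top','side'):
  for l in('grip','home_mid','jig'):
    for d in ctrl.place_of(c,l)[:4]: print(c,l,round(d['confidence'],2),toworld(c,d['location']).round(4))
cv2.imwrite('pics/h_s.png',cv2.resize(S[215:310,270:390,::-1],None,fx=6.5,fy=6,interpolation=cv2.INTER_CUBIC))
cv2.imwrite('pics/h_t.png',cv2.resize(T[180:270,345:425,::-1],None,fx=6.5,fy=6.5,interpolation=cv2.INTER_CUBIC))
E
```

```text
t 16.4 p [0.552  0.0646 0.1652] F [-0.3 -0.1 -0.6] M [-0.04  0.05  0.02] w 0.9912
templ x axis (-toolx) [ 0.9948 -0.1023  0.0012] tooly [ 0.1023  0.9948 -0.001 ] yaw -0.1025 tilt 0.0012
top grip 0.88 [0.3589 0.1639 0.0287]
top grip 0.83 [ 0.5239 -0.1851  0.0441]
top grip 0.82 [0.3726 0.5398 0.0259]
top home_mid 0.88 [ 0.5319 -0.1892  0.0421]
top jig 0.98 [ 0.5038 -0.1838  0.0011]
side grip 0.83 [0.3736 0.543  0.0242]
side grip 0.58 [0.3555 0.1582 0.023 ]
side home_mid 0.76 [ 0.5303 -0.1871  0.0413]
side jig 0.84 [ 0.5064 -0.1804 -0.0017]
```

View pics/h_s.png

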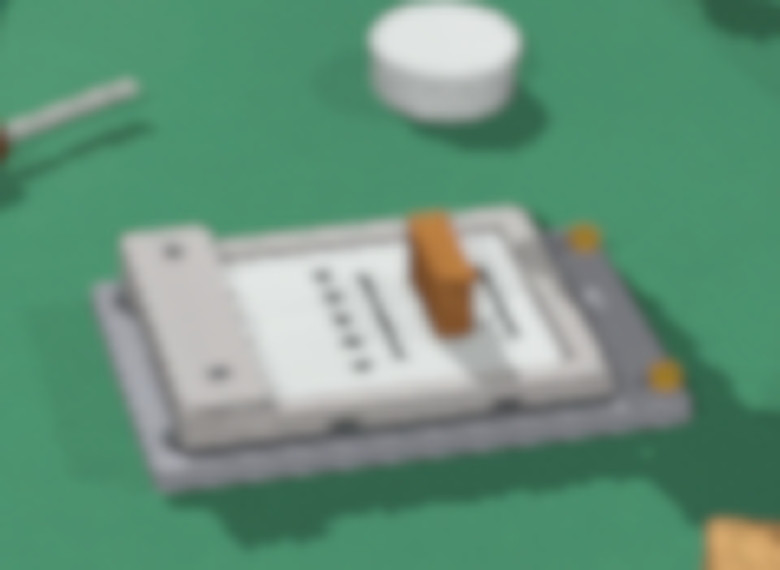

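View pics/h_t.png

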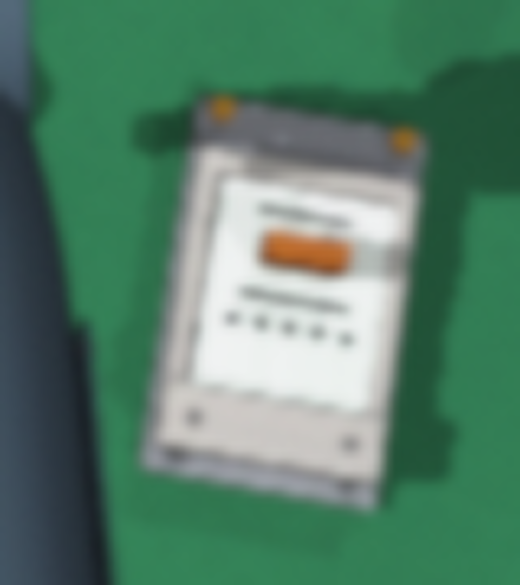

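```bash
python3 - <<'E'
from h import *
Rt=R.from_euler('z',YJ); L=np.array([[-.008,.022,.016],[.008,.022,.016],[.008,-.022,.016],[-.008,-.022,.016],[-.008,-.022,-.016],[.008,-.022,-.016],[.035,.045,-.016],[.035,-.045,-.016]])
for z in(.043,.047):
  for x in (.524,.5255): 
    P=np.array([x,-.1852,z])+Rt.apply(L)
    print(z,x,((proj('side',P)-[270,215]+.5)*[6.5,6]-.5).round(0).tolist()); print('   top',((proj('top',P[:4])-[345,180]+.5)*6.5-.5).round(0).tolist())
E
```

```text
0.043 0.524 [[403.0, 216.0], [444.0, 211.0], [477.0, 275.0], [435.0, 280.0], [431.0, 345.0], [473.0, 340.0], [491.0, 234.0], [562.0, 366.0]]
   top [[261.0, 257.0], [266.0, 226.0], [351.0, 241.0], [347.0, 272.0]]
0.043 0.5255 [[406.0, 215.0], [448.0, 210.0], [481.0, 274.0], [439.0, 279.0], [435.0, 344.0], [477.0, 339.0], [495.0, 234.0], [566.0, 365.0]]
   top [[261.0, 254.0], [266.0, 223.0], [352.0, 238.0], [347.0, 269.0]]
0.047 0.524 [[403.0, 208.0], [445.0, 203.0], [478.0, 266.0], [435.0, 272.0], [431.0, 337.0], [473.0, 332.0], [492.0, 227.0], [563.0, 358.0]]
   top [[262.0, 255.0], [267.0, 225.0], [353.0, 240.0], [348.0, 271.0]]
0.047 0.5255 [[407.0, 207.0], [448.0, 202.0], [482.0, 266.0], [439.0, 271.0], [435.0, 336.0], [477.0, 331.0], [495.0, 226.0], [567.0, 357.0]]
   top [[262.0, 253.0], [267.0, 222.0], [353.0, 237.0], [348.0, 268.0]]
```

```bash
python3 - <<'E'
from h import *
st(); print(ctrl.finish_job())
E
```

```text
t 17.1 p [0.552  0.0635 0.1648] F [ 0.3  0.1 -0. ] M [ 0.01 -0.   -0.02] w 0.9965
templ x axis (-toolx) [ 9.945e-01 -1.045e-01  9.000e-04] tooly [ 0.1045  0.9945 -0.001 ] yaw -0.1047 tilt 0.0009
the job is handed in; nothing more can be done
None
```

The template looks home in the jig, and I let it go, moved the arm clear and handed the job in at about 17 s. The hand-in gives no verdict, so I don't have a confirmed pass.

I gripped the silver template by its wooden block and hooked its plain edge under the lip at about 12° of tilt. I had worked out from the pictures that the bed sits about 6 mm toward the lip end. I then swung the template down and the ribs went into the grooves on the first try, so I didn't have to slide it around to find them.

**Checks that agreed:**
- **Height:** it bottomed firmly with the grip centre about 43 mm up. It would sit at 47 mm if the ribs were riding on the bed.
- **Force:** the highest reading was about 17 N up on the tool, roughly 21 N on the bed, when I pressed it down. That is under the 35 N limit.
- **Position:** after release, the side-view block corners matched a 43 mm grip height to within about 1 mm. The grip is at about x = +19 mm, y ≈ 0 in the jig's frame.
- **Surroundings:** nothing was touching the robot at hand-in. I did not re-measure the bystanders, but the arm passed above or clear of them.

**Checks that disagreed or were missing:**
- **In-hand tilt:** while I held it, one corner of the plate showed 4–6 mm lower than expected, suggesting it had turned about 2° in the grip. Once released, its edges looked parallel to the rails.
- **Level:** I judged this by eye from the picture and did not measure it separately.
- **Block's lower edge:** this showed about 2 px off where I predicted it.
- **Side-camera detector:** it did not report the seated grip. The top-camera one did, at (0.524, -0.185, 0.044), which agrees with the 43 mm height.

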